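# Slacken the knurled collar two turns and push the stop bar home

## Robot

A 6-joint arm with a two-finger parallel gripper is mounted at the origin on the work surface. World frame = base frame: x ahead of the robot, y to its left, z up, the work surface at z = 0. Lengths are in mm, angles in rad, forces in N, time in s.
With the tool pointing down it reaches from about 350 to 775 mm from the base axis. Payload 7.3 kg.
Tool frame: the origin (TCP) lies midway between the tips of the shut fingers; the grasp point (between the pads) lies 19 mm behind it; z points along the fingers, x is the direction in which the jaws open and shut, and the axes are right-handed (so a half turn about z gives the same grasp; the last joint's range is limited). The gripper opens to 92 mm and grips with 3 to 60 N. Pads are 19 mm wide; open, the fingers measure 130 mm over their backs; the gripper's body (75 mm by 190 mm) begins 47 mm behind the grasp point.
Start: joints at [-1.391, 0.342, 1.524, -0, 1.275, -0.146], TCP at [168.058, -497.395, 226.741] pointing down, gripper open.
Joint ranges: [-2.53, 2.53], [-0.77, 2.02], [0.04, 2.7], [-1, 4.14], [0.28, 2.66], [-3.11, 3.11]. Speed limits (rad/s): [2.57, 2.57, 3.14, 3.14, 3.14, 3.14].

## Interface

Orientations are given as [roll, pitch, yaw] about the fixed x, y, z axes, in that order (R = Rz(yaw) Ry(pitch) Rx(roll)).
In Python, from plant import bot gives the robot as it stands.
- The arm moves only by the shell command python3 -m pendant 'ROWS' [OPENING]. ROWS is JSON, a list of rows, each an object with "linear": the shift along the world's x, y, z in mm, a list of three; "twist": the turn about the world's z in degrees. In form: [{"linear": [x, y, z], "twist": twist}, ...]. A call has 1 to 20 rows; each row is the pose to reach, as a shift and turn from the pose commanded when the call began; what a row does not reach only later rows make up. A row lasts 1/8 s, in which the tool goes at most 62.5 mm and 10.7 degrees, less where a joint would pass 70% of its speed; a pose out of reach is approached as far as the arm can. A call with a gripper value outside its range is refused whole. OPENING is the closure in counts, from 0 (fully open) to 255 (shut), set as the call begins (- or left out, the last holds). The fingers move at their own pace and stop on an object; the grip force is fixed at half the most. Time passes only in rows, so rows that repeat a pose let the fingers close. It gives the time, the measured TCP pose, the force and the opening at its end, in the units of the state.
- bot.get_obs(): the state, without advancing time (a new reading comes with each control period).
- bot.capture(name): name is "scene" or "top" or "wrist"; returns a dict with "frame" (384x512x3 uint8, blue, green, red), "z_map" (384x512 float32, mm along the optical axis (not along the pixel's ray), 0 where there is no reading), "fx", "fy", "cx", "cy" (pixels), "rvec" (rotation vector, rad) and "tvec" (3), from world to camera coordinates, as OpenCV has them. Camera axes: x right, y down, z forward; pixel columns grow to the right and rows downward; lengths in mm; the calibration is good to about 2 mm. A picture is of the moment at which its call begins.
- bot.close_job(): hands the job in, once; it reports no verdict.
The state is a dict: "time": time; "joint_positions": joint angles; "dq": joint speeds; "tau": joint torques, N m; "tool_pos": TCP position; "tcp_rot": TCP orientation; "contact_force": force on the tool from outside, world axes, zero at the start; "moment": the same for the moment, N m; "grip_width": finger opening in mm.
Only numpy, scipy, OpenCV 4.12 (cv2) and the standard library are available. Lean on these libraries where they do the work, as an engineer would, in place of code of your own. Each camera call takes 0.05 s, during which the arm holds its last target. There are 200 camera calls.

## Task

Loosen the stop jig on the workbench: roll a fingertip across the exposed part of the knurled collar's rim, stroke after stroke, until the collar has unscrewed by two full turns, counter-clockwise seen from above. Only then push the upright fence of the stop bar with a fingertip, away from the robot and towards the collar, until the bar comes up against its end stop, and leave collar and bar like that. Do not disturb the tube, the wooden offcut, the jar or the spirit level standing around the jig.

Things in the scene. Friction and masses are not known exactly. Their poses are not given: they have to be found in the camera images.
- jig: Stop jig fixed to the bench: wooden base, x -150 to 95 mm, y +-65, 35 high (rails beside the bar 45); white yoke round back and sides of the collar, 95 high, cheeks from x -8 to 40, y +-29.5 to +-47.5. Only the collar's front (-x) is open: rim angles to 65 degrees either side of -x. Origin on the bench under the stud axis; x along the slide, away from the robot, y left, z up; yaw within 0.45 rad.
- collar (a joint): Turn of the knurled collar on its upright stud, rad: 0 tight (as found), grows counter-clockwise from above (loosening); a full turn is 6.283, limit 22. At the open front loosening moves the rim to jig -y. Friction 0.05 N m (2 N at the rim), stays where left. It climbs 4 mm a turn; its skirt sits in a groove of the stop bar and blocks the bar (3 mm play) until about 1.4 turns.
- collar_top (a point): Centre of the collar's top face, on the stud axis, 79 mm above the bench when tight (a 12 mm stud stands through it to 100 mm). The collar is a brass disc 50 mm across over 24 knurl ridges (1.5 mm proud), 20 mm thick: the rim spans 59 to 79 mm above the bench when tight, 67 to 87 mm after two turns.
- collar_mark (a point): The dark radial scribe line on the collar's top face, this point 20 mm from the axis; it turns with the collar and points to the jig's -x (to the front) when tight.
- stop (a joint): Travel of the stop bar, m: 0 as found, growing as it slides along jig +x towards the collar, 0.035 at its end stop. Sliding friction 3 N; it stays where it is left.
- stop_face (a point): Middle of the near (-x) face of the fence, the upright face to push: 67.5 mm above the bench, as found at jig x -115 mm; moves with the bar. The fence is a steel wedge across the bar's near end, 104 mm wide, 47.5 to 80.5 mm above the bench, its back sloping down to the bar at x -75. The bar beyond is flat, top 52.5 mm above the bench; 50 mm of it lie free between fence and rim.
- tube: Bystander: brass tube standing upright, 24 mm across, 75 mm high, loose. Origin at the centre of its foot.
- offcut: Bystander: wooden offcut lying flat, 90 x 45 x 22 mm, loose. Origin at the centre of its underside.
- jar: Bystander: clear jar with a steel cap, 60 mm across, 70 mm high, loose. Origin at the centre of its underside.
- level: Bystander: aluminium spirit level 220 mm long (its x), 18 mm wide, 40 mm high, standing on its edge beyond the jig, loose. Origin at the centre of its underside.

How it is judged (in metres and radians):
On the way, in this order (a step that is already met when the one before it is completed fails the run):
1. the collar is unscrewed by two full turns (within 0.2 of a turn) while the stop bar is still where it was found (within 6 mm) (value of joint collar between 11.31 and 13.82 rad and value of joint stop below 0.006 m), for 0.2 s.
2. the stop bar is pushed to its end stop (value of joint stop above 0.032 m), for 0.2 s.
At the end, for the whole second after the job is handed in: The collar stands at two full turns from tight, within 0.2 of a turn (11.31 to 13.82 rad); the stop bar is within 3 mm of its end stop (joint above 0.032 m); both are at rest (value of joint collar between 11.31 and 13.82 rad and value of joint stop above 0.032 m and velocity of joint collar between -0.05 and 0.05 rad/s and velocity of joint stop between -0.005 and 0.005 m/s); the robot touches nothing.
It fails at once if the stop bar is forced (over 8 mm) while the collar still locks it (under 1.3 turns) (value of joint stop above 0.008 m and value of joint collar below 8.2 rad).
It fails at once if a bystander is moved by more than 25 mm, lifted or tipped (distance of any of tube, offcut, jar, level from where it was at the start of the episode above 0.025 m or angle between any of tube, offcut, jar, level's own z axis and vertical above 0.35 rad).
It also fails if it takes over 67 s, if anything falls off the work surface, if the arm or the gripper's body presses on something with over 40 N, if the wrist force passes 120 N, or if a joint passes its speed limit or range.

## Working session

There is one attempt and no reset: what is moved stays moved. The work goes in short steps, Python scripts to look and compute and a shell command to move; the robot and the scene stay as the last step left them, time stands still between calls to the robot, and variables do not carry over. Pictures are saved under pics/ and viewed, about 8 in all and at most 12, crops included, and the job is handed in when it is done.

```bash
ls; mkdir -p pics
cat > h.py <<'E'
import numpy as np, cv2
from plant import bot
def cam(n):
    c=bot.capture(n); R=cv2.Rodrigues(np.array(c['rvec'],float))[0]; t=np.array(c['tvec'],float).ravel(); return c,R,t
def cloud(c,R,t):
    z=c['z_map'].astype(float); v,u=np.indices(z.shape)
    P=np.stack([(u-c['cx'])/c['fx']*z,(v-c['cy'])/c['fy']*z,z],-1)
    W=(P-t)@R; W[z==0]=np.nan; return W
def ray(c,R,t,u,v,h):
    d=R.T@np.array([(u-c['cx'])/c['fx'],(v-c['cy'])/c['fy'],1]); o=-R.T@t
    return o+d*(h-o[2])/d[2]
E
python3 - <<'E'
from h import *
ims=[]
for n in('top','scene'):
    c,R,t=cam(n); cv2.imwrite(f'pics/{n}0.png',c['frame']); W=cloud(c,R,t); np.save(n+'W.npy',W)
    print(n,c['fx'],-R.T@t,R[2])
print(bot.get_obs())
E
```

```text
pics
top 460.9977229634511 [ 598.65857384    9.24824942 1047.67826573] [ 0.0608621   0.01082405 -0.99808749]
scene 436.2632852924107 [1131.71549063 -299.95154373  811.17124405] [-0.51663064  0.36576201 -0.77415175]
{'time': 0.1, 'joint_positions': array([-1.39097927e+00,  3.42602019e-01,  1.52488340e+00,  5.00858230e-06,
        1.27539948e+00, -1.46012094e-01]), 'dq': array([-0.00033172, -0.00076499, -0.00257415, -0.00076855, -0.00044505,
        0.00164893]), 'tau': array([ 1.13245100e-03, -4.32003808e+01, -2.44695103e+01,  7.19182519e-02,
        5.25323418e-02, -5.21960612e-05]), 'tool_pos': array([ 168.00366544, -497.02841246,  226.15424225]), 'tcp_rot': array([-3.14139990e+00,  1.27779029e-03, -1.24496852e+00]), 'contact_force': array([ 0.17541229, -0.30750698, -0.43488533]), 'moment': array([-0.07549013,  0.03962203,  0.00087857]), 'grip_width': 92.20062348898662}
```

View pics/top0.png

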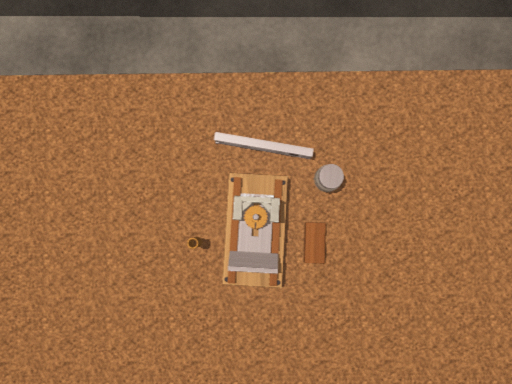

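View pics/scene0.png

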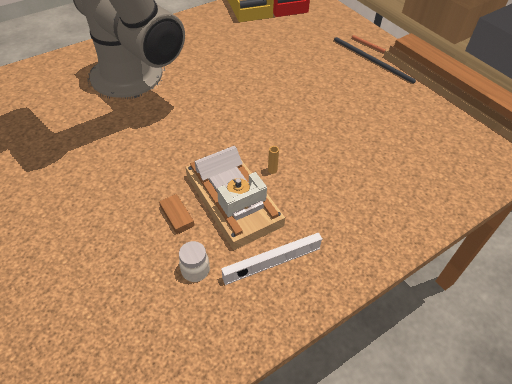

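Top view: collar at about (256,217), fence at (254,262), tube left at (193,243), offcut right at (315,243), jar (330,178), level beyond. The scene view agrees, with the yoke open towards the robot.

Run:
```python
from h import *
c,R,t=cam('top'); W=cloud(c,R,t); f=c['frame']; hsv=cv2.cvtColor(f,cv2.COLOR_BGR2HSV)
roi=np.zeros(W.shape[:2],bool); roi[165:295,215:295]=1
z=W[...,2]
print('floor z',np.nanmedian(z[300:380,100:400]))
# base outline: height >20
m=(roi&(z>20)&(z<52)).astype(np.uint8)
m2=(roi&(z>20)).astype(np.uint8)
P=W[(m2>0)][:,:2].astype(np.float32); r=cv2.minAreaRect(P); print('base rect',r)
# collar
b=hsv[217,250]; print('collar hsv',b, hsv[222,262], 'z',z[222,262])
cm=roi&(hsv[...,0]>8)&(hsv[...,0]<26)&(hsv[...,1]>120)&(z>70)&(z<92)
Q=W[cm]; print(cm.sum(),'collar',cv2.minEnclosingCircle(Q[:,:2].astype(np.float32)),np.median(Q[:,2]))
v,u=np.nonzero(cm);print(u.min(),u.max(),v.min(),v.max(), ray(c,R,t,(u.min()+u.max())/2,(v.min()+v.max())/2,79))
# fence top
fm=roi&(z>60)&(z<90); fm[:235]=0
print('fence',cv2.minAreaRect(W[fm][:,:2].astype(np.float32)),np.nanmax(z[fm]))
# yoke
ym=roi&(z>88)&(z<97); print('yoke',cv2.minAreaRect(W[ym][:,:2].astype(np.float32)))
for n,(u0,u1,v0,v1) in dict(tube=(182,204,232,254),off=(300,332,215,270),jar=(310,350,160,196)).items():
    s=np.zeros_like(roi); s[v0:v1,u0:u1]=1; s&=z>15; A=W[s]; print(n,np.median(A,0).round(),np.nanmin(A,0).round(),np.nanmax(A,0).round())
cv2.imwrite('pics/crop1.png',cv2.resize(f[160:300,205:305],None,fx=4,fy=4,interpolation=cv2.INTER_CUBIC))
```

```text
floor z 0.6691235673809013
base rect ((584.2786865234375, 16.514259338378906), (130.36585998535156, 244.944091796875), 86.12811279296875)
collar hsv [ 17 173 220] [ 16 166 216] z 77.66497568289083
376 collar ((624.2421264648438, 29.527904510498047), 42.7745361328125) 79.32571025655423
235 267 195 228 [622.36739554  24.5174685   79.        ]
fence ((515.2815551757812, 21.587135314941406), (103.3600082397461, 36.77254867553711), 85.31168365478516) 85.92159611433014
yoke ((628.886474609375, 13.504467010498047), (94.99962615966797, 49.94834518432617), 86.3373031616211)
tube [558. 146.  62.] [547. 136.  15.] [570. 158.  79.]
off [ 555. -115.   22.] [ 509. -139.   16.] [599. -93.  28.]
jar [ 694. -142.   69.] [ 668. -172.   16.] [ 726. -117.   75.]
```

View pics/crop1.png

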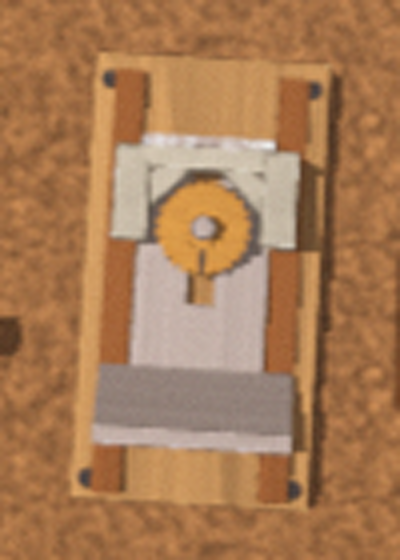

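Base and yoke rectangles agree: axis at about (611.7, 14.7), yaw −3.87°. Plan: shut fingers, jaws along jig y, used as a rack in front of the rim. Moving over now.

```bash
python3 -m pendant '[{"linear":[48,65,0],"twist":-4},{"linear":[97,130,0],"twist":-8},{"linear":[145,194,0],"twist":-12},{"linear":[193,259,0],"twist":-16},{"linear":[241,324,0],"twist":-20},{"linear":[290,389,0],"twist":-22.5},{"linear":[338,454,0],"twist":-22.5},{"linear":[387,519,0],"twist":-22.5},{"linear":[391,530,0],"twist":-22.5},{"linear":[391,530,-50],"twist":-22.5},{"linear":[391,530,-100],"twist":-22.5},{"linear":[391,530,-117],"twist":-22.5},{"linear":[391,530,-117],"twist":-22.5}]' 255
python3 - <<'E'
from h import *
for n in('wrist',):
    c,R,t=cam(n); cv2.imwrite(f'pics/{n}1.png',c['frame'])
o=bot.get_obs(); print(o['tool_pos'],np.degrees(o['tcp_rot']),o['contact_force'],o['grip_width'])
E
```

```text
time: 1.78
tool_pos: [557.2, 33.4, 107.0]
tcp_rot: [3.135, -0.0, -1.636]
contact_force: [-0.4, 1.3, 0.5]
grip_width: 0.4
[558.48981907  32.70828828 109.16292602] [ 1.79856367e+02 -1.14203430e-02 -9.37954117e+01] [ 0.19114337 -0.00689258  0.84804328] 0.5100988515870478
```

View pics/wrist1.png

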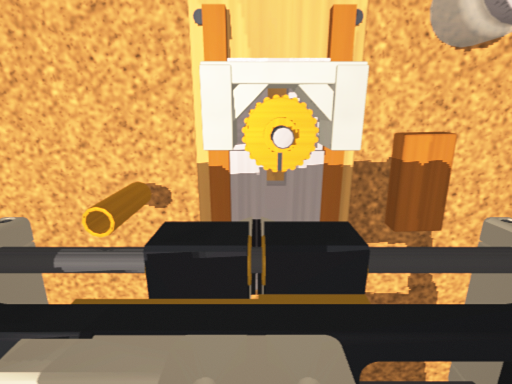

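```bash
cat >> h.py <<'E'
def mark(save=None):
    c,R,t=cam('wrist'); f=c['frame']; hsv=cv2.cvtColor(f,cv2.COLOR_BGR2HSV); W=cloud(c,R,t)
    O=np.array([611.7,14.7]); ex=np.array([.9977,-.0675]); ey=np.array([.0675,.9977])
    d=W[...,:2]-O; x=d@ex; y=d@ey; r=np.hypot(x,y); z=W[...,2]
    top=(z>70)&(z<94)&(r<25)
    yel=(hsv[...,1]>110)&(hsv[...,2]>110)&(hsv[...,0]>10)&(hsv[...,0]<35)&top
    u=cv2.minEnclosingCircle(np.stack([x[yel],y[yel]],1).astype(np.float32))
    g=hsv[...,2]
    m=top&(r>9)&(r<21); th=np.degrees(np.arctan2(y,x)); 
    b=((th[m]+180)%360//10).astype(int); v=[np.round(g[m][b==k].mean()) if (b==k).sum()>5 else -1 for k in range(36)]
    print('top z',np.nanmedian(z[yel]),'circle',u); print('brightness by angle CCW from front',[int(q) for q in v])
    if save: cv2.imwrite(save,f)
E
python3 -c "
from h import *
mark()"
python3 -m pendant '[{"linear":[0,0,-24],"twist":0},{"linear":[0,0,-47],"twist":0},{"linear":[8,0,-47],"twist":0},{"linear":[14,0,-47],"twist":0},{"linear":[17,0,-47],"twist":0},{"linear":[17,0,-47],"twist":0},{"linear":[17,0,-47],"twist":0}]'
```

```text
top z 79.5010194065345 circle ((0.16642050445079803, -0.010623977519571781), 24.843441009521484)
brightness by angle CCW from front [213, 253, 252, 252, 252, 251, 247, 251, 246, 243, 246, 251, 252, 252, 252, 253, 253, 253, 254, 254, 254, 254, 254, 254, 254, 254, 254, 254, 254, 254, 253, 253, 253, 253, 253, 177]
time: 2.75
tool_pos: [576.0, 32.7, 63.0]
tcp_rot: [-3.141, -0.0, -1.638]
contact_force: [0.6, 0.4, -0.8]
grip_width: 0.1
```

```bash
python3 -m pendant '[{"linear":[1,0,0],"twist":0},{"linear":[2,0,0],"twist":0},{"linear":[2,0,0],"twist":0}]';  python3 -m pendant '[{"linear":[0.7,0,0],"twist":0},{"linear":[1.5,0,0],"twist":0},{"linear":[1.5,0,0],"twist":0}]'
```

```text
time: 3.12
tool_pos: [578.1, 32.6, 62.7]
tcp_rot: [3.142, -0.0, -1.638]
contact_force: [0.0, 0.4, -0.6]
grip_width: 0.7
time: 3.5
tool_pos: [578.7, 32.7, 62.5]
tcp_rot: [3.14, -0.0, -1.638]
contact_force: [-3.9, 0.3, 2.6]
grip_width: 0.3
```

```bash
python3 -m pendant '[{"linear":[0.5,0,0],"twist":0},{"linear":[1,0,0],"twist":0},{"linear":[1,0,0],"twist":0}]';  python3 -m pendant '[{"linear":[-0.2,-3,0],"twist":0},{"linear":[-0.4,-6,0],"twist":0},{"linear":[-0.6,-9,0],"twist":0},{"linear":[-0.8,-12,0],"twist":0},{"linear":[-1,-15,0],"twist":0}]'
python3 -m pendant '[{"linear":[-0.2,-3,0],"twist":0},{"linear":[-0.4,-6,0],"twist":0},{"linear":[-0.6,-9,0],"twist":0},{"linear":[-0.8,-12,0],"twist":0},{"linear":[-1,-15,0],"twist":0},{"linear":[-1,-15,0],"twist":0}]'; python3 -m pendant '[{"linear":[-10,0,0],"twist":0},{"linear":[-20,0,0],"twist":0},{"linear":[-20,0,46],"twist":0},{"linear":[-20,0,46],"twist":0},{"linear":[-20,0,46],"twist":0}]'
python3 -c "
from h import *
mark()"
```

```text
time: 3.88
tool_pos: [578.9, 32.7, 62.5]
tcp_rot: [3.138, -0.0, -1.638]
contact_force: [-8.1, -0.9, 4.7]
grip_width: 0.8
time: 4.5
tool_pos: [577.9, 18.2, 62.6]
tcp_rot: [3.138, 0.001, -1.637]
contact_force: [-6.5, 2.2, 4.9]
grip_width: 0.0
time: 5.25
tool_pos: [576.7, 3.2, 62.4]
tcp_rot: [3.137, 0.001, -1.637]
contact_force: [-8.2, 1.4, 3.9]
grip_width: 0.3
time: 5.88
tool_pos: [558.3, 2.5, 108.6]
tcp_rot: [-3.141, -0.0, -1.638]
contact_force: [-0.7, 0.2, -0.6]
grip_width: 0.4
top z 80.26188725392993 circle ((0.3179618716239929, 0.1090865507721901), 24.783655166625977)
brightness by angle CCW from front [253, 253, 253, 252, 253, 251, 161, 210, 241, 244, 249, 253, 253, 251, 253, 254, 254, 254, 254, 254, 255, 255, 255, 255, 255, 255, 255, 254, 254, 253, 253, 253, 254, 253, 254, 253]
```

First stroke turned the collar 67° with no slip (30 mm → 1.17 rad). Now nine more 32 mm strokes; checking after three.

```bash
python3 -m pendant '[{"linear":[0,31,0],"twist":0},{"linear":[0,31,-46],"twist":0},{"linear":[14,31,-46],"twist":0},{"linear":[14,31,-46],"twist":0}]'
python3 -m pendant '[{"linear":[4,0,0],"twist":0},{"linear":[8,0,0],"twist":0},{"linear":[8,0,0],"twist":0},{"linear":[7.7,-4,0],"twist":0},{"linear":[7.5,-8,0],"twist":0},{"linear":[7.2,-12,0],"twist":0},{"linear":[7,-16,0],"twist":0},{"linear":[6.7,-20,0],"twist":0},{"linear":[6.5,-24,0],"twist":0},{"linear":[6.2,-28,0],"twist":0},{"linear":[6,-32,0],"twist":0},{"linear":[6,-32,0],"twist":0},{"linear":[-4,-32,0],"twist":0},{"linear":[-4,-32,0],"twist":0},{"linear":[0,0,0],"twist":0},{"linear":[0,0,0],"twist":0}]'
python3 -m pendant '[{"linear":[4,0,0],"twist":0},{"linear":[8,0,0],"twist":0},{"linear":[8,0,0],"twist":0},{"linear":[7.7,-4,0],"twist":0},{"linear":[7.5,-8,0],"twist":0},{"linear":[7.2,-12,0],"twist":0},{"linear":[7,-16,0],"twist":0},{"linear":[6.7,-20,0],"twist":0},{"linear":[6.5,-24,0],"twist":0},{"linear":[6.2,-28,0],"twist":0},{"linear":[6,-32,0],"twist":0},{"linear":[6,-32,0],"twist":0}]'
python3 -m pendant '[{"linear":[-10,0,0],"twist":0},{"linear":[-10,0,0],"twist":0},{"linear":[-6,32,0],"twist":0},{"linear":[-6,32,0],"twist":0}]'
python3 -c "
from h import *
mark()"
```

```text
time: 6.42
tool_pos: [572.4, 33.6, 61.3]
tcp_rot: [3.14, -0.0, -1.638]
contact_force: [0.3, 0.5, -0.1]
grip_width: 0.4
time: 8.43
tool_pos: [573.0, 34.9, 63.0]
tcp_rot: [-3.14, 0.0, -1.636]
contact_force: [0.4, -0.3, -0.3]
grip_width: 0.4
time: 9.93
tool_pos: [576.5, 1.2, 62.2]
tcp_rot: [3.136, 0.0, -1.638]
contact_force: [-5.9, 1.7, 3.2]
grip_width: 0.4
time: 10.42
tool_pos: [573.1, 34.8, 62.9]
tcp_rot: [-3.14, 0.0, -1.636]
contact_force: [0.1, -0.4, 0.7]
grip_width: 0.5
top z 81.7486945579757 circle ((0.09514050930738449, 0.0452316477894783), 24.9049015045166)
brightness by angle CCW from front [161, 161, 160, 160, 160, 171, 215, 248, 242, 240, 247, 248, 250, 249, 249, 250, 250, 248, 249, 245, 146, 235, 251, 251, 252, 252, 252, 251, 252, 215, 180, 161, 160, 163, 162, 161]
```

```bash
python3 -m pendant '[{"linear":[4,0,0],"twist":0},{"linear":[8,0,0],"twist":0},{"linear":[8,0,0],"twist":0},{"linear":[7.7,-4,0],"twist":0},{"linear":[7.5,-8,0],"twist":0},{"linear":[7.2,-12,0],"twist":0},{"linear":[7,-16,0],"twist":0},{"linear":[6.7,-20,0],"twist":0},{"linear":[6.5,-24,0],"twist":0},{"linear":[6.2,-28,0],"twist":0},{"linear":[6,-32,0],"twist":0},{"linear":[6,-32,0],"twist":0},{"linear":[-4,-32,0],"twist":0},{"linear":[-4,-32,0],"twist":0},{"linear":[0,0,0],"twist":0},{"linear":[0,0,0],"twist":0}]'
python3 -m pendant '[{"linear":[4,0,0],"twist":0},{"linear":[8,0,0],"twist":0},{"linear":[8,0,0],"twist":0},{"linear":[7.7,-4,0],"twist":0},{"linear":[7.5,-8,0],"twist":0},{"linear":[7.2,-12,0],"twist":0},{"linear":[7,-16,0],"twist":0},{"linear":[6.7,-20,0],"twist":0},{"linear":[6.5,-24,0],"twist":0},{"linear":[6.2,-28,0],"twist":0},{"linear":[6,-32,0],"twist":0},{"linear":[6,-32,0],"twist":0},{"linear":[-4,-32,0],"twist":0},{"linear":[-4,-32,0],"twist":0},{"linear":[0,0,0],"twist":0},{"linear":[0,0,0],"twist":0}]'
python3 -c "
from h import *
mark()"
python3 -m pendant '[{"linear":[4,0,0],"twist":0},{"linear":[8,0,0],"twist":0},{"linear":[8,0,0],"twist":0},{"linear":[7.7,-4,0],"twist":0},{"linear":[7.5,-8,0],"twist":0},{"linear":[7.2,-12,0],"twist":0},{"linear":[7,-16,0],"twist":0},{"linear":[6.7,-20,0],"twist":0},{"linear":[6.5,-24,0],"twist":0},{"linear":[6.2,-28,0],"twist":0},{"linear":[6,-32,0],"twist":0},{"linear":[6,-32,0],"twist":0},{"linear":[-4,-32,0],"twist":0},{"linear":[-4,-32,0],"twist":0},{"linear":[0,0,0],"twist":0},{"linear":[0,0,0],"twist":0}]'
python3 -c "
from h import *
mark('pics/w6.png')"
```

```text
time: 12.48
tool_pos: [573.1, 34.8, 62.9]
tcp_rot: [-3.141, 0.0, -1.636]
contact_force: [-0.3, -0.5, -0.0]
grip_width: 0.3
time: 14.48
tool_pos: [573.1, 34.8, 62.9]
tcp_rot: [-3.141, 0.0, -1.636]
contact_force: [-0.6, -0.3, -0.6]
grip_width: 0.8
top z 83.35831785977068 circle ((0.094302237033844, 0.021816451102495193), 24.93157958984375)
brightness by angle CCW from front [161, 160, 160, 160, 164, 176, 209, 250, 245, 246, 247, 247, 249, 250, 250, 250, 250, 247, 250, 250, 250, 250, 251, 250, 251, 252, 252, 251, 250, 209, 172, 160, 164, 163, 107, 102]
time: 16.52
tool_pos: [573.1, 34.8, 62.9]
tcp_rot: [-3.14, 0.0, -1.636]
contact_force: [-0.3, 0.1, 0.2]
grip_width: 0.4
top z 84.11135269522647 circle ((0.07962430268526077, 0.025721225887537003), 24.945110321044922)
brightness by angle CCW from front [160, 160, 159, 160, 164, 119, 140, 249, 246, 246, 247, 249, 249, 250, 251, 251, 251, 247, 249, 250, 251, 251, 251, 251, 252, 252, 251, 251, 250, 208, 171, 162, 166, 163, 160, 158]
```

View pics/w6.png

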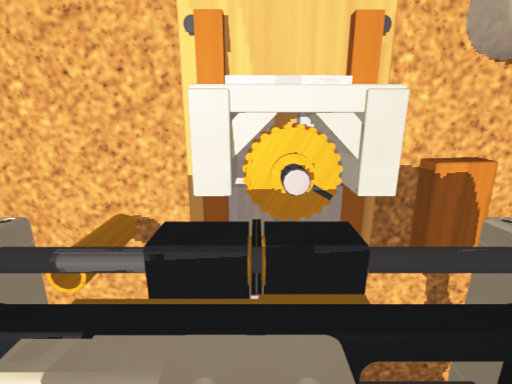

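Mark at (322,190): about 58° past one full turn, ~418° total, and the height (84.1 mm) agrees. Four more strokes.

```bash
python3 -m pendant '[{"linear":[4,0,0],"twist":0},{"linear":[8,0,0],"twist":0},{"linear":[8,0,0],"twist":0},{"linear":[7.7,-4,0],"twist":0},{"linear":[7.5,-8,0],"twist":0},{"linear":[7.2,-12,0],"twist":0},{"linear":[7,-16,0],"twist":0},{"linear":[6.7,-20,0],"twist":0},{"linear":[6.5,-24,0],"twist":0},{"linear":[6.2,-28,0],"twist":0},{"linear":[6,-32,0],"twist":0},{"linear":[6,-32,0],"twist":0},{"linear":[-4,-32,0],"twist":0},{"linear":[-4,-32,0],"twist":0},{"linear":[0,0,0],"twist":0},{"linear":[0,0,0],"twist":0}]'
python3 -m pendant '[{"linear":[4,0,0],"twist":0},{"linear":[8,0,0],"twist":0},{"linear":[8,0,0],"twist":0},{"linear":[7.7,-4,0],"twist":0},{"linear":[7.5,-8,0],"twist":0},{"linear":[7.2,-12,0],"twist":0},{"linear":[7,-16,0],"twist":0},{"linear":[6.7,-20,0],"twist":0},{"linear":[6.5,-24,0],"twist":0},{"linear":[6.2,-28,0],"twist":0},{"linear":[6,-32,0],"twist":0},{"linear":[6,-32,0],"twist":0},{"linear":[-4,-32,0],"twist":0},{"linear":[-4,-32,0],"twist":0},{"linear":[0,0,0],"twist":0},{"linear":[0,0,0],"twist":0}]'
python3 -m pendant '[{"linear":[4,0,0],"twist":0},{"linear":[8,0,0],"twist":0},{"linear":[8,0,0],"twist":0},{"linear":[7.7,-4,0],"twist":0},{"linear":[7.5,-8,0],"twist":0},{"linear":[7.2,-12,0],"twist":0},{"linear":[7,-16,0],"twist":0},{"linear":[6.7,-20,0],"twist":0},{"linear":[6.5,-24,0],"twist":0},{"linear":[6.2,-28,0],"twist":0},{"linear":[6,-32,0],"twist":0},{"linear":[6,-32,0],"twist":0},{"linear":[-4,-32,0],"twist":0},{"linear":[-4,-32,0],"twist":0},{"linear":[0,0,0],"twist":0},{"linear":[0,0,0],"twist":0}]'
python3 -c "
from h import *
mark()"
```

```text
time: 18.58
tool_pos: [573.1, 34.8, 62.9]
tcp_rot: [-3.14, 0.0, -1.636]
contact_force: [-0.1, -0.1, 0.5]
grip_width: 0.3
time: 20.58
tool_pos: [573.1, 34.8, 62.9]
tcp_rot: [-3.141, 0.0, -1.636]
contact_force: [0.1, -0.1, 0.1]
grip_width: 0.6
time: 22.58
tool_pos: [573.1, 34.8, 62.9]
tcp_rot: [-3.141, 0.0, -1.636]
contact_force: [-0.5, -0.5, -0.9]
grip_width: 0.4
top z 86.52443577771982 circle ((0.16508151590824127, 0.05232298746705055), 24.94108772277832)
brightness by angle CCW from front [166, 162, 160, 158, 168, 177, 213, 249, 247, 246, 244, 249, 248, 247, 245, 248, 249, 249, 248, 249, 250, 250, 251, 251, 251, 252, 242, 130, 249, 206, 173, 165, 166, 162, 160, 164]
```

```bash
python3 -m pendant '[{"linear":[4,0,0],"twist":0},{"linear":[8,0,0],"twist":0},{"linear":[8,0,0],"twist":0},{"linear":[7.7,-4,0],"twist":0},{"linear":[7.5,-8,0],"twist":0},{"linear":[7.2,-12,0],"twist":0},{"linear":[7,-16,0],"twist":0},{"linear":[6.7,-20,0],"twist":0},{"linear":[6.5,-24,0],"twist":0},{"linear":[6.2,-28,0],"twist":0},{"linear":[6,-32,0],"twist":0},{"linear":[6,-32,0],"twist":0},{"linear":[-4,-32,0],"twist":0},{"linear":[-4,-32,0],"twist":0},{"linear":[-4,-20,55],"twist":0},{"linear":[-4,-11,55],"twist":0},{"linear":[-54,-11,55],"twist":0},{"linear":[-102,-11,55],"twist":0},{"linear":[-102,-11,55],"twist":0},{"linear":[-102,-11,55],"twist":0}]'
python3 -c "
from h import *
mark('pics/w10.png')
c,R,t=cam('top');W=cloud(c,R,t);z=W[...,2];cv2.imwrite('pics/t10.png',c['frame'])"
```

```text
time: 25.12
tool_pos: [471.8, 22.4, 118.0]
tcp_rot: [-3.14, -0.0, -1.638]
contact_force: [-0.3, -0.5, 0.5]
grip_width: 0.4
top z 87.07263521822964 circle ((-3.864964008331299, 0.36435699462890625), 24.16687774658203)
brightness by angle CCW from front [246, 251, 251, 248, 248, 249, 254, 254, -1, -1, -1, -1, -1, -1, -1, -1, -1, -1, -1, -1, -1, -1, -1, -1, -1, -1, -1, -1, 254, 254, 253, 253, 252, 245, 146, 238]
```

View pics/w10.png

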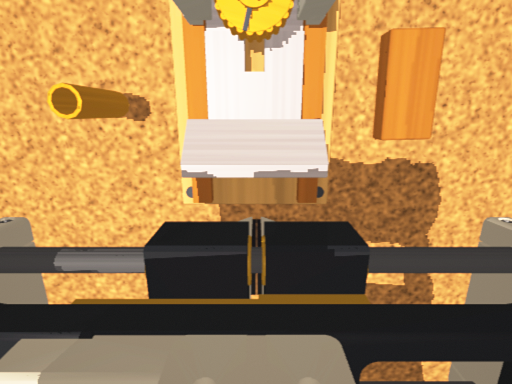

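Mark at ~345° → about 705° (12.3 rad), inside the window; the fence is still as found. Now the push.

```bash
python3 -m pendant '[{"linear":[0,0,-30],"twist":0},{"linear":[0,0,-52],"twist":0},{"linear":[0,0,-52],"twist":0},{"linear":[8,0,-52],"twist":0},{"linear":[13,0,-52],"twist":0},{"linear":[16,0,-52],"twist":0},{"linear":[19,0,-52],"twist":0},{"linear":[22,-0.3,-52],"twist":0},{"linear":[25,-0.6,-52],"twist":0},{"linear":[28,-0.8,-52],"twist":0},{"linear":[31,-1,-52],"twist":0},{"linear":[34,-1.2,-52],"twist":0},{"linear":[37,-1.4,-52],"twist":0},{"linear":[40,-1.6,-52],"twist":0},{"linear":[43,-1.8,-52],"twist":0},{"linear":[46,-2,-52],"twist":0},{"linear":[48,-2.2,-52],"twist":0},{"linear":[49,-2.3,-52],"twist":0},{"linear":[50,-2.4,-52],"twist":0},{"linear":[50,-2.4,-52],"twist":0}]'
python3 -m pendant '[{"linear":[1,0,0],"twist":0},{"linear":[2,0,0],"twist":0},{"linear":[2,0,0],"twist":0}]'
```

```text
time: 27.72
tool_pos: [520.6, 20.2, 65.7]
tcp_rot: [-3.141, -0.0, -1.638]
contact_force: [-2.8, 1.6, -0.6]
grip_width: 0.2
time: 28.1
tool_pos: [522.1, 20.0, 65.7]
tcp_rot: [3.14, -0.0, -1.638]
contact_force: [-5.0, 0.4, 1.2]
grip_width: 0.5
```

```bash
python3 -m pendant '[{"linear":[1,0,0],"twist":0},{"linear":[2,0,0],"twist":0},{"linear":[2,0,0],"twist":0},{"linear":[2,0,0],"twist":0}]'
python3 -m pendant '[{"linear":[0.5,0,0],"twist":0},{"linear":[1,0,0],"twist":0},{"linear":[1,0,0],"twist":0},{"linear":[1,0,0],"twist":0}]'
```

```text
time: 28.6
tool_pos: [522.2, 20.1, 65.6]
tcp_rot: [3.136, -0.001, -1.637]
contact_force: [-12.7, -0.1, 6.3]
grip_width: 0.5
time: 29.1
tool_pos: [522.1, 20.1, 65.6]
tcp_rot: [3.134, -0.001, -1.637]
contact_force: [-16.0, -1.1, 10.5]
grip_width: 0.4
```

The bar is against its stop: no further movement while the force rises. Backing off and verifying.

```bash
python3 -m pendant '[{"linear":[-8,0,0],"twist":0},{"linear":[-25,0,0],"twist":0},{"linear":[-60,0,10],"twist":0},{"linear":[-90,0,60],"twist":0},{"linear":[-130,0,120],"twist":0},{"linear":[-130,0,120],"twist":0},{"linear":[-130,0,120],"twist":0},{"linear":[-130,0,120],"twist":0}]'
python3 - <<'E'
from h import *
c,R,t=cam('top');W=cloud(c,R,t);z=W[...,2];f=c['frame']
O=np.array([611.7,14.7]); d=W[...,:2]-O; x=d@[.9977,-.0675]; y=d@[.0675,.9977]
m=(z>60)&(z<90)&(x<-40)&(x>-130)&(abs(y)<60); print('fence x range',np.percentile(x[m],[1,99]) if m.any() else None)
r=np.hypot(x,y); top=(r>9)&(r<21)&(z>75)&(z<95); g=cv2.cvtColor(f,cv2.COLOR_BGR2HSV)[...,2]
b=((np.degrees(np.arctan2(y,x))+180)%360//15)
print('z',np.nanmedian(z[top]),[int(g[top&(b==k)].min()) if (top&(b==k)).any() else -1 for k in range(24)])
for n,(u0,u1,v0,v1) in dict(tube=(182,204,232,254),off=(300,332,215,270),jar=(310,350,160,196)).items():
    s=np.zeros(z.shape,bool); s[v0:v1,u0:u1]=1; s&=z>15; print(n,np.median(W[s],0).round())
cv2.imwrite('pics/end.png',cv2.resize(f[120:320,170:370],None,fx=3,fy=3,interpolation=cv2.INTER_CUBIC))
E
```

```text
time: 30.1
tool_pos: [395.9, 20.1, 184.7]
tcp_rot: [3.14, -0.0, -1.638]
contact_force: [-0.3, 0.8, -0.3]
grip_width: 0.3
fence x range [-79.574639   -47.72240871]
z 87.51122529220623 [191, 202, 178, 186, 185, 147, 154, 188, 201, 189, 192, 210, 195, 214, 203, 207, 218, 208, 217, 206, 199, 202, 109, 133]
tube [558. 146.  63.]
off [ 555. -115.   22.]
jar [ 694. -142.   69.]
```

View pics/end.png

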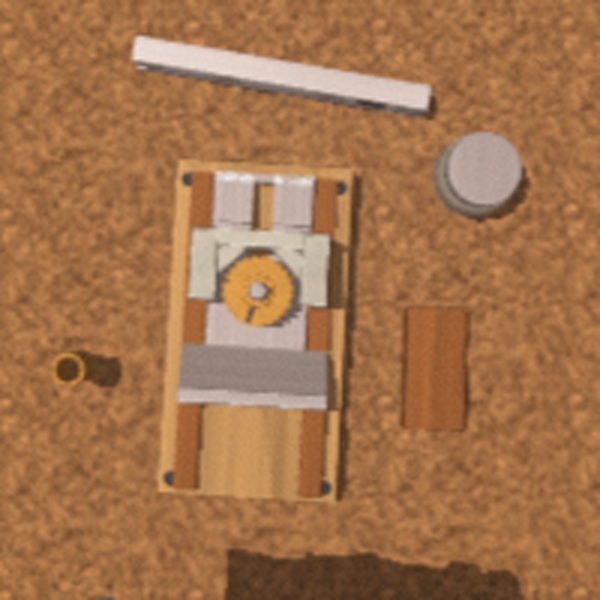

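The fence front is at jig x ≈ −80 (35 mm travel). The mark at about (251,312) is just short of the front, with the top at 87.5 mm. Bystanders are in place and the hand is clear.

```bash
python3 -c "
from plant import bot
print(bot.close_job())"
```

```text
the job is handed in; nothing more can be done
None
```

The collar is unscrewed by about two turns and the stop bar is up against its end stop. I handed the job in at about 30 s; no verdict is reported.

- **Collar:** I used the shut fingertips as a rack across the open front of the rim, in ten strokes of 30–32 mm at about 8 N. The scribe mark read about 705° (12.3 rad) before the push. It was in the same place afterwards, and the top face measured about 87 mm, as expected after two turns.
- **Stop bar:** I then pushed the fence until it stopped moving; the force rose to about 16 N along the slide. The final top view puts its near face at jig x about −80 mm, which is 35 mm of travel.
- **Bystanders:** The tube, offcut and jar measured unchanged to the nearest mm. The level looked undisturbed in the final picture, but I did not measure it.
- **Hand:** It was clear of everything at the end.

No check failed or disagreed.

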